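# Mask and seat a bud vase in the sprung painting fixture

### The arm

A 6-joint arm with a two-finger parallel gripper is mounted at the origin on the work surface; the furniture and walls round the work are solid. World frame = base frame: x ahead of the robot, y to its left, z up, the work surface at z = 0. Lengths are in mm, angles in rad, forces in N, time in s.
With the tool pointing down it reaches from about 350 to 975 mm from the base axis. Payload 7.1 kg.
Tool frame: the origin (TCP) lies at the very end of the fingers, on their centre line; the grasp point (between the pads) lies bot.tcp_to_grasp behind it (bot.tcp_to_grasp is the distance from the TCP to the grasp point, in mm); z points along the fingers, y is the line along which they close (so a half turn about z gives the same grasp; the last joint's range is limited). The gripper opens to 88 mm and grips with 3 to 60 N. Pads are 20 mm wide; open, the fingers measure 115 mm over their backs; the gripper's body (75 mm by 178 mm) begins 61 mm behind the grasp point.
Start: joints at [-0.019, 0.423, 1.63, -0, 1.089, -0.019], TCP at [624.984, 0.026, 197.675] pointing down, gripper open.
Joint ranges: [-3, 3], [-0.9, 2.11], [0.09, 2.58], [-1.31, 4.45], [0.11, 2.69], [-2.54, 2.54]. Speed limits (rad/s): [2.39, 2.39, 3.01, 3.14, 3.14, 3.14].

### API

Orientations are given as [roll, pitch, yaw] about the fixed x, y, z axes, in that order (R = Rz(yaw) Ry(pitch) Rx(roll)).
In Python, from station import bot, viewer gives the robot as it stands.
- The arm moves only by the tool arm_command, never from a script. Its argument "rows" is a list that holds one entry, the list of rows, each a list of 6 numbers: the shift along the tool's x, y, z in mm, then the turn, a rotation vector about the tool's x, y, z in degrees. A call has exactly 8 rows; each row shifts and turns the commanded pose from where the row before left it, along the tool's axes as they then stand; what a row does not reach is not made up. A row lasts 1/10 s, in which the tool goes at most 50 mm and 8.59 degrees, less where a joint would pass 70% of its speed; a pose out of reach is approached as far as the arm can. A call with a gripper value outside its range is refused whole. "claw" is the opening, from -1 (shut) to 1 (fully open), set as the call begins (left out, the last holds). The fingers move at their own pace and stop on an object; "grip_force" is the grip in N (left out, the last holds). Time passes only in rows, so rows that do not move let the fingers close, or fill a call up. It gives the time, the measured TCP pose, the force, the opening and the grip force at its end, in the units of the state.
- bot.read_state(): the state, without advancing time (a new reading comes with each control period).
- viewer.camera(name): name is "scene" or "side" or "wrist"; returns a dict with "color" (420x560x3 uint8, blue, green, red), "mtx" (3x3 intrinsics, pixels), "pose" (4x4, takes a point from camera to world coordinates). Camera axes: x right, y down, z forward; pixel columns grow to the right and rows downward; lengths in mm; the calibration is good to about 2 mm. A picture is of the moment at which its call begins. There is no depth.
- bot.job_done(): hands the job in; it is judged then, once.
The state is a dict: "time_s": time; "joints": joint angles; "qd": joint speeds; "tau": joint torques, N m; "tool_pos": TCP position; "tool_rot": TCP orientation; "contact_force": force on the tool from outside, world axes, zero at the start; "torque": the same for the moment, N m; "gripper_width": finger opening in mm; "gripper_force": force on a finger pad.
Only numpy, scipy, OpenCV 4.12 (cv2) and the standard library are available. Lean on these libraries where they do the work, as an engineer would, in place of code of your own. Each camera call takes 0.05 s, during which the arm holds its last target. There are 200 camera calls.

### The job

Set the small round bud vase up for spraying the band on its belly. Take the mask plate with the two hooks out of the wooden rack, hang it on the fixture's upper rail at the open end away from the sprung ring, with the plate on the ring's side of the rail, slide it along the rail until it touches the stop collar, and let go of it. Then set the vase upright in the sprung ring, press it down until the ring is fully home, and finish while holding it pressed there; leave the pot, the red brush and the sanding block where they are.

Things in the scene. Friction and masses are not known exactly. Their poses are not given: they have to be found in the camera images.
- fixture: fixed painting jig, plywood base 112 x 300 x 12 mm; origin on its underside, z up, +y along the rail from its open end to the stop collar, +x from the rail to the sprung ring (away from the robot, turned up to 0.22 rad). End blocks at y -145 and 125 mm, 130 mm high, carry a steel rail, 10 mm diameter, at x -44.5, z 115 mm. Ring's axis at x 22, y 55; its guide posts, 83 mm high, at y 5 and 105
- lower_bar (a point): point on the axis of the 8 mm bar below the rail (z 36 mm, 6.5 mm nearer the ring than the rail's axis), in line with the ring: the hung plate leans against this bar on its ring side
- rail_mark (a point): point on the rail's axis (axes as the fixture's) where the hook_seat of the hung mask plate lies when its hooks touch the stop collar; 66.5 mm from the ring's axis. The dark stop collar, 20 mm diameter, 10 mm wide, with a thumbscrew on top, begins 34 mm further along +y. Clear rail runs 193 mm toward -y. A plate hung here reaches 169 mm above the bench
- rail_open_end (a point): point on the rail's axis at the inner face of the end block of the open end; the hung plate clears the block when its middle is 41 mm or more from this point toward the collar
- mask_plate: loose aluminium plate, 80 (y) x 82 (z) x 3 mm (x), about 100 g, with a slotted window and two hooks on its -x side; origin at the middle of its lower edge, z up. Black grip block 12 (x) x 26 (y) x 34 mm above it at x 0, y 0, z 106 to 140 mm: hold it across its 12 mm. Starts standing 28 mm deep in the rack's front slot (may lean 3 degrees), hooks toward the robot; lift it straight up
- hook_seat (a point): point of the mask plate (x -14.5, y 0, z 86 mm in its frame) that lies on the rail's axis when it hangs. The two hooks are inverted V strips 12 mm wide at y -28 and 28 (outer edges +-34), apex at z 97, open downward, mouth 26 mm wide at z 80: lowered from above, plate passing on the ring's side of the rail, they centre themselves on the rail
- rack: wooden rack, fixed, 82 x 130 x 38 mm, origin on its underside; slots along its y, slot floor at z = 10 mm; the mask plate stands in the slot at x = -10 mm, a plain low clear blank without hooks (top at z = 68 mm) in the slot at x = 22 mm
- cradle_ring (a joint): downward travel of the sprung ring, m: 0 up (as it starts), 0.020 fully home on its stops. It takes about 4.5 N to start moving and 13.5 N to hold fully home (vase and ring weight included)
- ring_centre (a point): centre of the sprung ring's rubber bead, moving with the ring; it starts 58 mm above the bench and is 38 mm above it when home. Bead: mean diameter 62 mm, 7 mm thick, open in the middle. A vase seated in it has its foot's centre on the ring's axis, 15 mm below this point
- vase: loose grey primed bud vase, about 180 g, standing on the bench: origin at the centre of its foot, z up. Foot 32 mm diameter, ball-shaped belly 72 mm diameter centred 40 mm up, straight neck 23.6 mm diameter from 79 to 115 mm up, lip 31 mm diameter at the top, 126 mm. The belly sits in the ring; the neck is the place to hold. In the ring its belly clears the hung plate by 14 mm
- wash_pot_0: bystander: small white plastic pot with a band, 54 mm diameter, 48 mm high; leave it
- sanding_block: bystander: brown sanding block, 51 x 90 x 28 mm; leave it
- brush_0: bystander: paint brush with a red handle lying on the bench behind the fixture, 180 mm long; leave it

How it is judged (in metres and radians):
On the way, in this order (a step that is already met when the one before it is completed fails the run):
1. the mask plate hangs on the rail near its open end: hooks seated on the rail, more than 80 mm short of the collar, plate on the ring's side (y of hook_seat in the frame of rail_mark below -0.08 m and x of hook_seat in the frame of rail_mark between -0.005 and 0.005 m and z of hook_seat in the frame of rail_mark between -0.004 and 0.004 m and x of mask_plate in the frame of rail_mark above 0.005 m and contact force between mask_plate and fixture above 0.1 N), for 0.1 s.
2. it comes along the rail with its hooks still over it (20 to 65 mm short of the collar) (y of hook_seat in the frame of rail_mark between -0.065 and -0.02 m and x of hook_seat in the frame of rail_mark between -0.006 and 0.006 m and z of hook_seat in the frame of rail_mark below 0.006 m), for 0.04 s.
3. it hangs against the collar and has been let go, before the ring is pressed (y of hook_seat in the frame of rail_mark above -0.004 m and z of hook_seat in the frame of rail_mark below 0.004 m and contact force between mask_plate and fixture above 0.1 N and contact force between the fingers and mask_plate below 0.05 N and value of joint cradle_ring below 0.003 m), for 0.2 s.
At the end, for the whole second after the job is handed in: Fingers hold the vase pressed: ring down over 17.5 of 20 mm, vase seated within 3 mm, centred within 5 mm, upright within 7 degrees, over 6 N on the ring. Mask plate hangs upright on the rail, untouched, hooks seated within 4 to 5 mm, within 5 mm of the collar, plate on the ring's side (value of joint cradle_ring above 0.0175 m and horizontal distance between vase and ring_centre below 0.005 m and z of vase in the frame of ring_centre between -0.0185 and -0.0125 m and angle between each of vase, mask_plate's own z axis and vertical below 0.12 rad and contact force between the fingers and vase above 2 N and contact force between vase and fixture above 6 N and linear speed of vase below 0.02 m/s and y of hook_seat in the frame of rail_mark above -0.005 m and x of hook_seat in the frame of rail_mark between -0.005 and 0.005 m and z of hook_seat in the frame of rail_mark between -0.004 and 0.004 m and x of mask_plate in the frame of rail_mark above 0.005 m and contact force between the arm and mask_plate below 0.05 N); the arm keeps its last pose, push and grip.
It fails at once if the pot, the brush or the sanding block is pushed more than 20 mm (distance of any of wash_pot_0, brush_0, sanding_block from where it was at the start of the episode above 0.02 m).
It also fails if it takes over 67 s, if anything falls off the work surface, if the arm or the gripper's body presses on something with over 40 N, if the wrist force passes 120 N, or if a joint passes its speed limit or range.

## Working session

There is one attempt and no reset: what is moved stays moved. The work goes in short steps, Python scripts to look and compute and a tool call to move; the robot and the scene stay as the last step left them, time stands still between calls to the robot, and variables do not carry over. Pictures are saved under pics/ and viewed, at most 10 in all, crops included, and the job is handed in when it is done.

Besides the shell and the picture viewer there is one more tool, called after ">>>" by a JSON object that holds its "api" and its "payload". arm_command: Moves the arm, as the interface text tells. Its arguments: {"type":"object","properties":{"rows":{"type":"array"},"claw":{"type":"number"},"grip_force":{"type":"number"}},"required":["rows"]}

```bash
ls; mkdir -p pics; cat > look.py <<'E'
import cv2,numpy as np,sys
from station import bot,viewer
def shot(name,tag):
    d=viewer.camera(name); cv2.imwrite(f'pics/{tag}.png',d['color']); np.savez(f'pics/{tag}.npz',**d); return d
E
python3 - <<'E'
from look import *
for n in ('scene','side','wrist'):
    d=shot(n,n+'0'); print(n,d['mtx'].round(1).tolist(),d['pose'].round(3).tolist())
print(bot.tcp_to_grasp, bot.read_state())
E
```

```text
pics
scene [[513.9, 0.0, 278.4], [0.0, 513.9, 210.7], [0.0, 0.0, 1.0]] [[-0.844, -0.322, 0.428, 194.827], [-0.536, 0.501, -0.679, 523.778], [0.004, -0.803, -0.596, 648.344], [0.0, 0.0, 0.0, 1.0]]
side [[388.9, 0.0, 284.3], [0.0, 388.9, 212.6], [0.0, 0.0, 1.0]] [[-0.98, -0.077, 0.184, 415.164], [-0.199, 0.421, -0.885, 623.092], [-0.009, -0.904, -0.427, 462.806], [0.0, 0.0, 0.0, 1.0]]
wrist [[364.0, 0.0, 280.4], [0.0, 364.0, 213.8], [0.0, 0.0, 1.0]] [[1.0, 0.001, -0.001, 625.044], [0.001, -0.958, -0.288, 78.642], [-0.001, 0.288, -0.958, 384.05], [0.0, 0.0, 0.0, 1.0]]
18.700000000000003 {'time_s': 0.15, 'joints': array([-1.89887761e-02,  4.23643005e-01,  1.63048503e+00, -6.75240323e-06,
        1.08860351e+00, -1.89984796e-02]), 'qd': array([-0.00121054, -0.00156565, -0.00116309,  0.00072772,  0.00045764,
       -0.00141256]), 'tau': array([ 9.52650989e-04, -5.44981134e+01, -2.73919362e+01,  6.45430083e-02,
        2.04369903e-02, -3.19723256e-05]), 'tool_pos': array([6.24552404e+02, 3.92319756e-02, 1.97105773e+02]), 'tool_rot': array([-3.14045386e+00, -1.56579388e-05,  1.57080916e+00]), 'contact_force': array([0.08742232, 0.31509717, 0.38653709]), 'torque': array([ 0.00362259, -0.0156687 , -0.02054512]), 'gripper_force': 0.0, 'gripper_width': 87.96433590333247}
```

View pics/scene0.png

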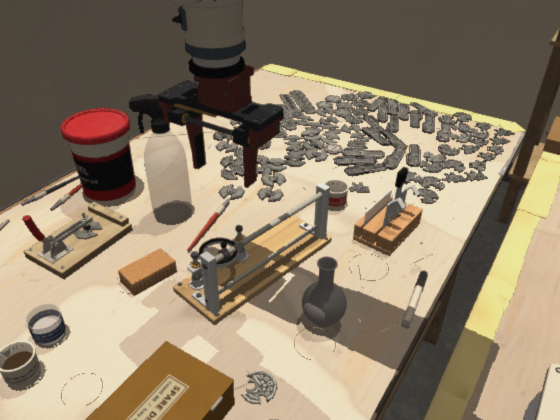

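View pics/side0.png

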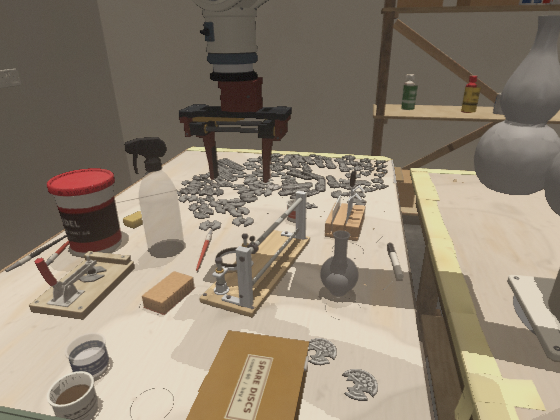

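View pics/wrist0.png

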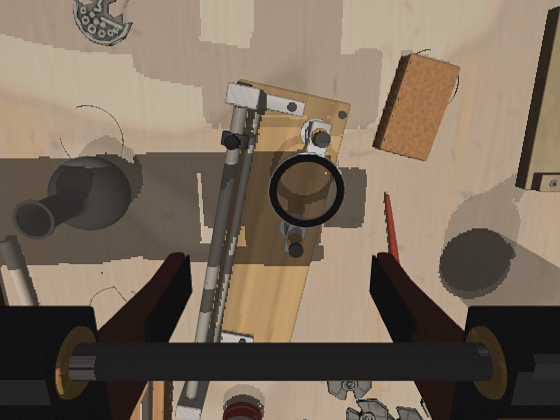

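```bash
python3 - <<'E'
import cv2
a=cv2.imread('pics/scene0.png')[160:340,170:430]; cv2.imwrite('pics/sc_crop.png',cv2.resize(a,None,fx=3,fy=3,interpolation=cv2.INTER_CUBIC))
a=cv2.imread('pics/side0.png')[165:315,190:390]; cv2.imwrite('pics/si_crop.png',cv2.resize(a,None,fx=4,fy=4,interpolation=cv2.INTER_CUBIC))
E
```

```text
(no output)
```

View pics/sc_crop.png

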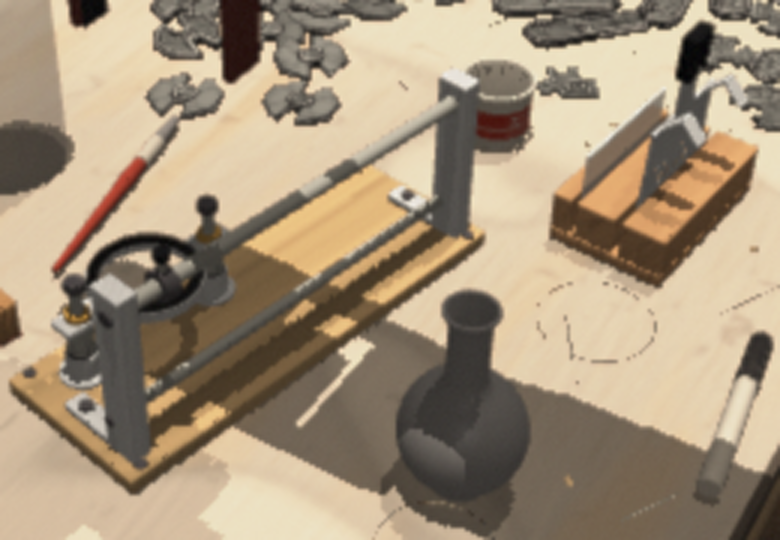

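View pics/si_crop.png

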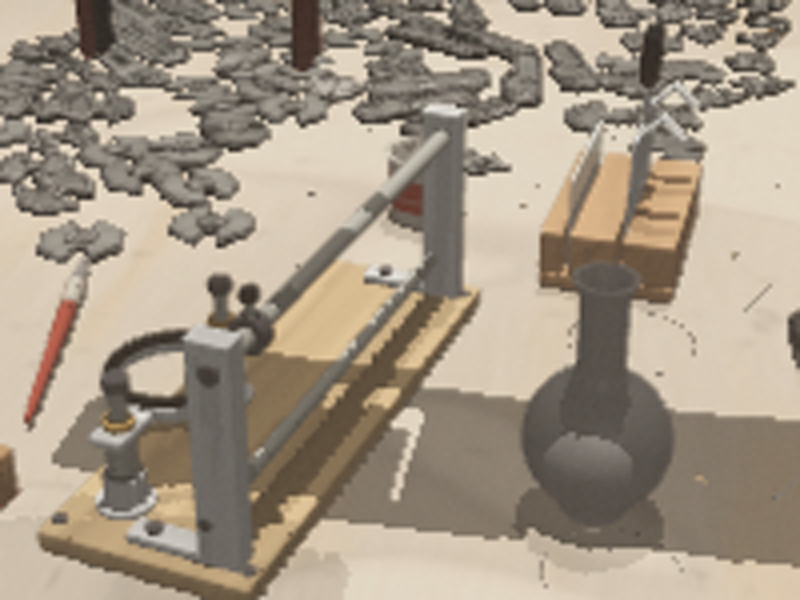

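```bash
cat >> look.py <<'E'
def load(tag):
    d=np.load(f'pics/{tag}.npz'); return {k:d[k] for k in d}
def ray(d,uv):
    v=d['pose'][:3,:3]@np.linalg.solve(d['mtx'],[uv[0],uv[1],1.]); return d['pose'][:3,3],v/np.linalg.norm(v)
def onz(d,uv,z):
    o,v=ray(d,uv); return o+v*(z-o[2])/v[2]
def tri(*obs):
    A=np.zeros((3,3));b=np.zeros(3);R=[]
    for d,uv in obs:
        o,v=ray(d,uv);P=np.eye(3)-np.outer(v,v);A+=P;b+=P@o;R.append((o,P))
    p=np.linalg.solve(A,b); return p.round(1),[round(float(np.linalg.norm(P@(p-o))),1) for o,P in R]
def blob(img,box,fn):
    x0,y0,x1,y1=box;m=fn(img[y0:y1,x0:x1].astype(int)).astype(np.uint8)
    n,l,s,c=cv2.connectedComponentsWithStats(m);i=1+np.argmax(s[1:,4]);return c[i]+[x0,y0],s[i].tolist(),(l==i)
E
python3 - <<'E'
from look import *
S,D,W=load('scene0'),load('side0'),load('wrist0')
s=lambda u,v:(170+u/3,160+v/3); q=lambda u,v:(190+u/4,165+v/4)
dark=lambda a:a.max(2)<45
c1,b1,_=blob(S['color'],(390,163,412,192),dark);c2,b2,_=blob(D['color'],(345,165,360,192),dark)
print('block',c1,b1,c2,b2,tri((S,c1),(D,c2)))
for n,a,b in [('lip',(472,310),(605,279)),('belly',(463,433),(598,441)),('blkOpenTop',(458,80),(445,112)),('blkColTop',(115,290),(215,337)),
  ('hookapexNear',(690,122),(664,118)),('rackcorner near-right bottom',(658,284),(665,300)),('rack top corner far right',(755,145),(700,163)),('rack topleft',(552,197),(541,235)),('pot rim',(503,78),(408,150))]:
    print(n,tri((S,s(*a)),(D,q(*b))))
# ring in wrist
c,b,m=blob(W['color'],(260,145,355,235),lambda a:a.max(2)<40)
cs,_=cv2.findContours(m.astype(np.uint8),cv2.RETR_EXTERNAL,cv2.CHAIN_APPROX_NONE)
e=cv2.fitEllipse(max(cs,key=len));u=(e[0][0]+260,e[0][1]+145)
print('ring',u,e[1],onz(W,u,58),onz(W,u,60))
print('colblk wrist',onz(W,(240,96),130),'collar',onz(W,(232,140),125),'open',onz(W,(187,413),130))
print('rail wrist', onz(W,(233,160),120),onz(W,(192,395),120))
print('vase lip wrist',onz(W,(35,217),126))
E
```

```text
Traceback (most recent call last):
  File "look.py", line 18, in blob
    n,l,s,c=cv2.connectedComponentsWithStats(m);i=1+np.argmax(s[1:,4]);return c[i]+[x0,y0],s[i].tolist(),(l==i)
                                                    ~~~~~~~~~^^^^^^^^^
ValueError: attempt to get argmax of an empty sequence
```

```bash
cat > m1.py <<'E'
from look import *
S,D,W=load('scene0'),load('side0'),load('wrist0')
s=lambda u,v:(170+u/3,160+v/3); q=lambda u,v:(190+u/4,165+v/4)
dark=lambda a:a.max(2)<75
c1,b1,_=blob(S['color'],(390,163,412,190),dark);c2,b2,_=blob(D['color'],(347,165,360,190),dark)
print('block',c1,b1,c2,b2,tri((S,c1),(D,c2)))
for n,a,b in [('lip',(472,310),(605,279)),('belly',(463,433),(598,441)),('blkOpenTop',(458,80),(445,112)),('blkColTop',(115,290),(215,337)),
  ('hookapexNear',(690,122),(664,118)),('rackcorner near-right bottom',(658,284),(665,300)),('rack top corner far right',(755,145),(700,163)),('rack topleft',(552,197),(541,235)),('pot rim',(503,78),(408,150))]:
    print(n,tri((S,s(*a)),(D,q(*b))))
# ring in wrist
c,b,m=blob(W['color'],(260,145,355,235),lambda a:a.max(2)<45)
cs,_=cv2.findContours(m.astype(np.uint8),cv2.RETR_EXTERNAL,cv2.CHAIN_APPROX_NONE)
e=cv2.fitEllipse(max(cs,key=len));u=(e[0][0]+260,e[0][1]+145)
print('ring',u,e[1],onz(W,u,58),onz(W,u,60))
print('colblk wrist',onz(W,(240,96),130),'collar',onz(W,(232,140),125),'open',onz(W,(187,413),130))
print('rail wrist', onz(W,(233,160),120),onz(W,(192,395),120))
print('vase lip wrist',onz(W,(35,217),126))
E
python3 m1.py
```

```text
block [401.28915663 177.51807229] [6, 5, 12, 21, 166] [352.41791045 178.74626866] [3, 6, 6, 16, 67] (array([ 431.8, -277.2,  131.7]), [1.8, 1.8])
lip (array([439.6,  -2.1, 124.4]), [1.3, 1.3])
belly (array([ 4.381e+02, -4.000e-01,  3.810e+01]), [1.4, 1.4])
blkOpenTop (array([ 541. , -174.1,  128.9]), [1.0, 1.0])
blkColTop (array([595.7,  87.3, 129.5]), [1.1, 1.1])
hookapexNear (array([ 419.4, -249.6,  101.7]), [3.0, 3.0])
rackcorner near-right bottom (array([ 411. , -215.3,   -2.1]), [2.2, 2.2])
rack top corner far right (array([ 396.2, -334.5,   38.3]), [0.7, 0.7])
rack topleft (array([ 487.5, -212.1,   37.1]), [1.5, 1.5])
pot rim (array([ 588.5, -336.7,   27. ]), [6.3, 6.3])
ring (306.27271270751953, 190.32064819335938) (71.29399108886719, 73.77734375) [648.48181399   3.09197163  58.        ] [648.33804256   3.55539512  60.        ]
colblk wrist [597.93364288  83.92048059 130.        ] collar [590.87495856  54.68537326 125.        ] open [ 543.42139672 -179.37558978  130.        ]
rail wrist [590.40283254  39.94360943 120.        ] [ 546.13548699 -169.47228574  120.        ]
vase lip wrist [442.52202473  -1.62381805 126.        ]
```

>>> {"api": "arm_command", "payload": {"rows": [[[-35,-24,-7,0,0,0],[-35,-24,-7,0,0,0],[-35,-24,-7,0,0,0],[-35,-24,-7,0,0,0],[-35,-24,-7,0,0,0],[-35,-24,-7,0,0,0],[-35,-24,-7,0,0,0],[-32,-24,-3,0,0,0]]], "claw": 1, "grip_force": 20}}

```text
time_s: 0.95
tool_pos: [432.0, -278.5, 250.3]
tool_rot: [3.141, 0.001, 1.571]
contact_force: [0.1, 0.2, 0.0]
gripper_width: 88.0
gripper_force: 0.0
```

```bash
python3 - <<'E'
from look import *
d=shot('wrist','w1'); t=bot.read_state(); print(t['time_s'],t['tool_pos'],t['tool_rot'])
cv2.imwrite('pics/w1c.png',cv2.resize(d['color'][150:420,120:440],None,fx=2.2,fy=2.2))
E
```

```text
1.0 [ 429.24664514 -281.90635989  250.44679622] [-3.14067854e+00  2.62637852e-03  1.56909203e+00]
```

View pics/w1c.png

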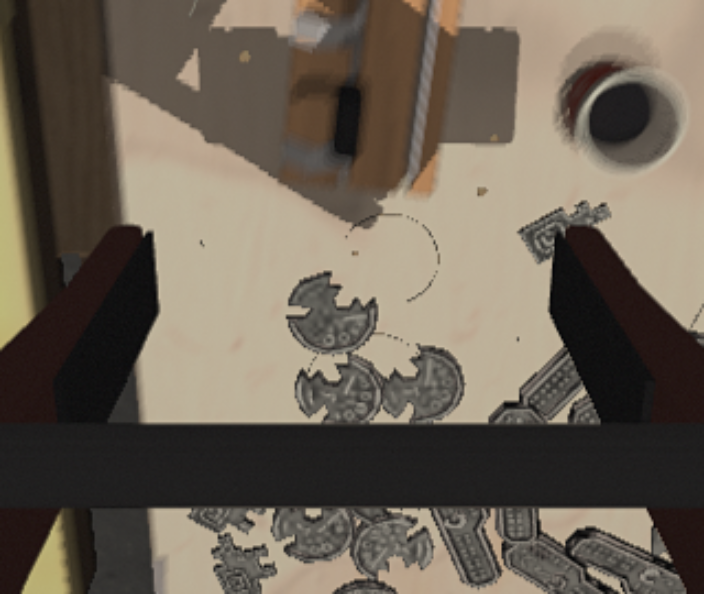

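```bash
python3 - <<'E'
from look import *
shot('wrist','w2'); d=shot('wrist','w2'); t=bot.read_state(); print(t['time_s'],t['tool_pos'],t['tool_rot'])
print(d['pose'].round(3).tolist())
c,b,m=blob(d['color'],(262,180,300,228),lambda a:a.max(2)<45)
print('blob',c,b)
ys,xs=np.nonzero(m)
for r in range(ys.min(),ys.max()+1):
    x=xs[ys==r]; 
    if r%3==0: print(r+180,x.min()+262,x.max()+262)
P=np.array([onz(d,(x+262,y+180),150)[:2] for x,y in zip(xs,ys)])
r=cv2.minAreaRect(P.astype(np.float32)); print(r, P.min(0),P.max(0))
S=load('scene0'); c1=blob(S['color'],(390,163,412,190),lambda a:a.max(2)<75)[0]
print(tri((S,c1),(d,c)))
im=d['color'][140:260,200:360]; cv2.imwrite('pics/w2c.png',cv2.resize(im,None,fx=5,fy=5,interpolation=cv2.INTER_CUBIC))
E
```

```text
1.1 [ 431.82401796 -278.415298    249.82697363] [3.14141976e+00 1.10408743e-04 1.56699678e+00]
[[1.0, -0.004, -0.001, 431.417], [-0.004, -0.957, -0.289, -201.134], [0.0, 0.289, -0.957, 437.085], [0.0, 0.0, 0.0, 1.0]]
blob [282.00198807 199.34791252] [12, 1, 17, 38, 503]
183 278 289
186 277 290
189 276 290
192 276 289
195 276 289
198 276 289
201 275 288
204 275 288
207 275 288
210 274 287
213 274 287
216 275 286
((432.50653076171875, -275.75933837890625), (31.269929885864258, 11.430453300476074), 84.01383972167969) [ 425.88138899 -291.47956619] [ 438.9890796 -260.3644828]
(array([ 432.3, -281.5,  127.3]), [0.3, 0.3])
```

View pics/w2c.png

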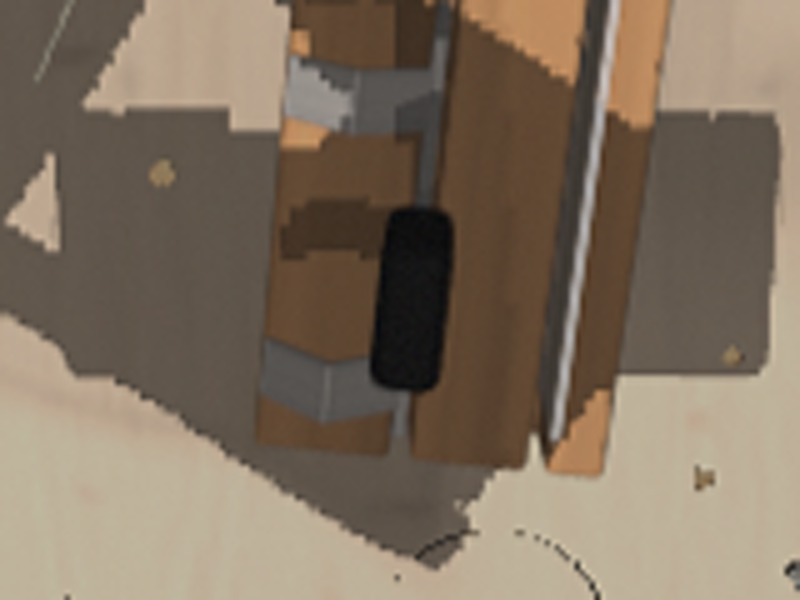

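>>> {"api": "arm_command", "payload": {"rows": [[[0,0.5,10,0,0,6],[0,0,22,0,0,0],[0,0,22,0,0,0],[0,0,22,0,0,0],[0,0,22,0,0,0],[0,0,20,0,0,0],[0,0,12,0,0,0],[0,0,4,0,0,0]]]}}

```text
time_s: 1.9
tool_pos: [433.3, -275.7, 114.3]
tool_rot: [-3.139, -0.001, 1.467]
contact_force: [-0.2, -1.1, 0.1]
gripper_width: 87.7
gripper_force: 0.0
```

>>> {"api": "arm_command", "payload": {"rows": [[[0,0,0,0,0,0],[0,0,0,0,0,0],[0,0,0,0,0,0],[0,0,0,0,0,0],[0,0,0,0,0,0],[0,0,0,0,0,0],[0,0,0,0,0,0],[0,0,0,0,0,0]]], "claw": -1, "grip_force": 25}}

```text
time_s: 2.7
tool_pos: [433.5, -277.0, 115.7]
tool_rot: [3.142, 0.0, 1.466]
contact_force: [0.2, -0.1, -0.4]
gripper_width: 27.4
gripper_force: 0.0
```

>>> {"api": "arm_command", "payload": {"rows": [[[0,0,0,0,0,0],[0,0,0,0,0,0],[0,0,0,0,0,0],[0,0,0,0,0,0],[0,0,0,0,0,0],[0,0,0,0,0,0],[0,0,0,0,0,0],[0,0,0,0,0,0]]]}}

```text
time_s: 3.5
tool_pos: [433.5, -277.0, 115.7]
tool_rot: [-3.142, -0.0, 1.466]
contact_force: [-1.0, 0.0, -0.9]
gripper_width: 11.8
gripper_force: 25.0
```

>>> {"api": "arm_command", "payload": {"rows": [[[0,0,-4,0,0,0],[0,0,-8,0,0,0],[0,0,-15,0,0,0],[0,0,-20,0,0,0],[0,0,-25,0,0,0],[0,0,-25,0,0,0],[0,0,-25,0,0,0],[0,0,-10,0,0,0]]]}}

```text
time_s: 4.3
tool_pos: [434.3, -277.6, 250.5]
tool_rot: [3.138, 0.002, 1.466]
contact_force: [0.1, 0.2, -0.6]
gripper_width: 12.1
gripper_force: 24.9
```

```bash
python3 - <<'E'
from look import *
d=shot('wrist','w3');s=shot('side','s3'); t=bot.read_state(); print(t['time_s'],t['tool_pos'],t['tool_rot'],t['gripper_width'],t['gripper_force'],t['contact_force'])
a=cv2.resize(d['color'],(400,300));b=cv2.resize(s['color'][60:260,260:460],(400,400))
o=np.zeros((400,800,3),np.uint8);o[:300,:400]=a;o[:,400:]=b;cv2.imwrite('pics/c3.png',o)
E
```

```text
4.4 [ 434.12899079 -277.4385817   249.24976612] [3.13885792e+00 1.50754163e-03 1.46605071e+00] 11.49383105810377 24.946378469467163 [ 0.52048243 -0.66178425 -2.02828377]
```

View pics/c3.png

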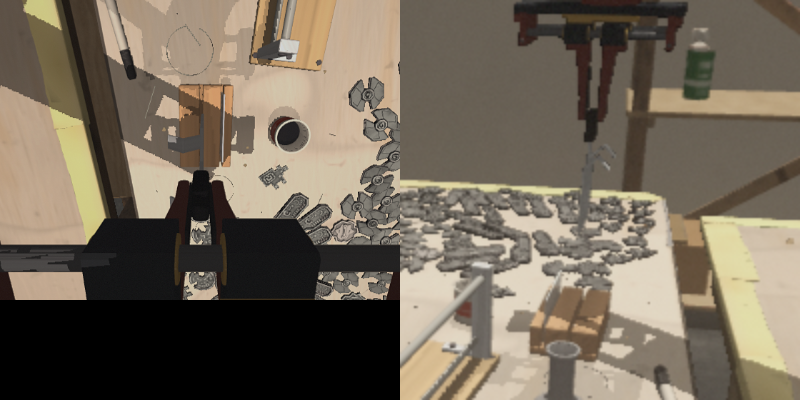

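>>> {"api": "arm_command", "payload": {"rows": [[[0,0,-12,0,0,5.8],[20,10,0,0,0,0],[35,17,0,0,0,0],[40,20,0,0,0,0],[40,20,0,0,0,0],[35,17,0,0,0,0],[22,11,0,0,0,0],[12,5,0,0,0,0]]]}}

```text
time_s: 5.2
tool_pos: [573.3, -95.8, 257.9]
tool_rot: [-3.139, -0.0, 1.367]
contact_force: [-0.3, 0.1, -0.9]
gripper_width: 11.7
gripper_force: 24.9
```

```bash
python3 - <<'E'
from look import *
shot('wrist','w4');shot('side','s4');shot('scene','c4');d=shot('wrist','w4'); t=bot.read_state(); print(t['time_s'],t['tool_pos'],t['tool_rot'],t['gripper_width'],t['contact_force'])
cv2.imwrite('pics/w4v.png',cv2.resize(d['color'],(800,600)))
E
```

```text
5.4 [572.12592697 -98.27656572 258.83655082] [-3.13985751e+00  5.15977467e-04  1.36486269e+00] 11.381783391654869 [ 0.37041334 -0.38226594 -0.98800113]
```

View pics/w4v.png

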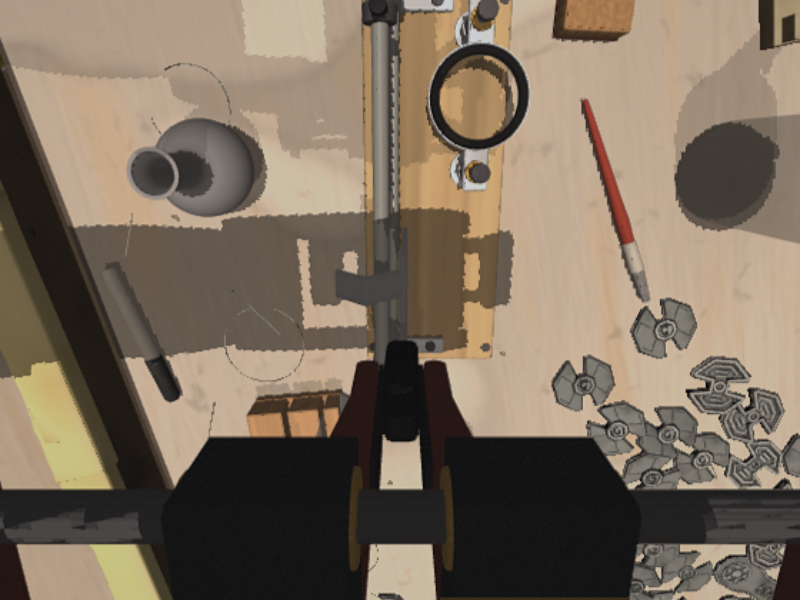

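```bash
python3 - <<'E'
from look import *
W0,d=load('wrist0'),load('w4')
def ring(d,box):
    c,b,m=blob(d['color'],box,lambda a:a.max(2)<45)
    cs,_=cv2.findContours(m.astype(np.uint8),cv2.RETR_EXTERNAL,cv2.CHAIN_APPROX_NONE)
    e=cv2.fitEllipse(max(cs,key=len)); return (e[0][0]+box[0],e[0][1]+box[1]),e[1]
u0,_=ring(W0,(260,145,355,235));u1,e1=ring(d,(295,26,375,106))
print(u1,e1,'ring tri',tri((W0,u0),(d,u1)),onz(d,u1,59),onz(W0,u0,59))
for r in (50,80,110,140,160): print(r,d['color'][r,255:285].max(1).tolist())
for r in (170,200,240): print('w0',r,W0['color'][r,205:240].max(1).tolist())
for uv in ((262,30),(270,150)): print(uv,onz(d,uv,115))
E
```

```text
(334.7756690979004, 67.22581481933594) (66.79735565185547, 72.6805191040039) ring tri (array([648.5,   2.9,  57.2]), [0.0, 0.0]) [648.25729856   2.79712158  59.        ] [648.40992828   3.32368337  59.        ]
50 [169, 175, 176, 177, 174, 107, 114, 130, 137, 145, 161, 152, 139, 132, 125, 109, 84, 55, 57, 79, 171, 138, 126, 100, 82, 145, 155, 156, 158, 160]
80 [157, 179, 176, 176, 173, 119, 109, 127, 136, 142, 154, 156, 142, 133, 127, 112, 88, 54, 57, 81, 172, 140, 126, 103, 127, 151, 152, 153, 155, 159]
110 [144, 172, 174, 175, 174, 138, 99, 123, 134, 140, 149, 160, 142, 136, 129, 114, 91, 53, 58, 54, 71, 143, 126, 96, 68, 152, 149, 151, 153, 155]
140 [117, 159, 175, 174, 173, 171, 104, 117, 132, 140, 147, 157, 144, 137, 130, 117, 94, 64, 79, 96, 160, 140, 123, 102, 139, 178, 175, 177, 182, 184]
160 [77, 99, 107, 106, 106, 105, 80, 75, 83, 84, 88, 92, 90, 85, 59, 58, 57, 63, 80, 85, 88, 61, 59, 58, 61, 63, 85, 67, 64, 66]
w0 170 [95, 95, 94, 95, 93, 95, 95, 94, 96, 95, 94, 95, 94, 94, 94, 95, 96, 95, 52, 55, 58, 56, 58, 58, 58, 58, 57, 57, 56, 54, 53, 54, 66, 66, 65]
w0 200 [92, 92, 92, 92, 93, 93, 93, 92, 93, 94, 95, 96, 92, 65, 73, 77, 81, 82, 83, 85, 84, 79, 80, 75, 72, 63, 58, 65, 64, 64, 61, 62, 78, 81, 87]
w0 240 [190, 191, 190, 190, 193, 190, 106, 65, 76, 79, 82, 85, 85, 84, 81, 79, 75, 69, 61, 68, 96, 62, 63, 62, 73, 78, 80, 95, 162, 143, 117, 68, 87, 166, 162]
(262, 30) [585.62795577  39.76421226 115.        ]
(270, 150) [571.40292954 -57.38305494 115.        ]
```

```bash
python3 - <<'E'
from look import *
W0,d=load('wrist0'),load('w4')
A=onz(d,(265.2,50),115);B=onz(d,(266.4,140),115);print(A,B)
C=onz(W0,(224,200),115);E=onz(W0,(217,240),115);print(C,E)
th=-np.arctan2(A[0]-B[0],A[1]-B[1]);print(th,-np.arctan2(C[0]-E[0],C[1]-E[1]))
th=-0.207;xd=np.array([np.cos(th),np.sin(th)]);yd=np.array([-xd[1],xd[0]]);ring=np.array([648.4,3.0])
rm=ring-66.5*xd;print('rail_mark',rm)
for P in (A,B,C,E): print('rail off x,y rel mark',(P[:2]-rm)@xd,(P[:2]-rm)@yd)
t=bot.read_state();p=t['tool_pos'][:2];print('tcp',t['tool_pos'],t['tool_rot'],'hookseat rel mark',(p-14.5*xd-rm)@xd,(p-14.5*xd-rm)@yd)
E
```

```text
[584.95667272  24.43533137 115.        ] [570.12204512 -48.06184057 115.        ]
[581.74990759   8.67812212 115.        ] [574.79077533 -23.91738653 115.        ]
-0.2018372879563648 -0.21034173366928766
rail_mark [583.31964916  16.66740408]
rail off x,y rel mark 0.005573928873029558 7.938545801155719
rail off x,y rel mark 0.3876096479735515 -66.05983366626967
rail off x,y rel mark 0.10576561098784827 -8.141346852464553
rail off x,y rel mark -0.005614556213237443 -41.471277847109725
tcp [572.12592697 -98.27656572 258.83655082] [-3.13985751e+00  5.15977467e-04  1.36486269e+00] hookseat rel mark -1.8309125553549093 -114.79072189317588
```

>>> {"api": "arm_command", "payload": {"rows": [[[0,1.5,15,0,0,0],[0,0,20,0,0,0],[0,0,20,0,0,0],[0,0,20,0,0,0],[0,0,15,0,0,0],[0,0,10,0,0,0],[0,0,8,0,0,0],[0,0,4,0,0,0]]]}}

```text
time_s: 6.2
tool_pos: [574.4, -98.3, 147.1]
tool_rot: [-3.141, 0.0, 1.364]
contact_force: [0.4, -0.6, -1.1]
gripper_width: 11.6
gripper_force: 24.9
```

>>> {"api": "arm_command", "payload": {"rows": [[[0,0,2,0,0,0],[0,0,2,0,0,0],[0,0,2,0,0,0],[0,0,2,0,0,0],[0,0,2,0,0,0],[0,0,1,0,0,0],[0,0,1,0,0,0],[0,0,0,0,0,0]]]}}

```text
time_s: 7.0
tool_pos: [574.3, -98.0, 135.8]
tool_rot: [-3.141, 0.0, 1.365]
contact_force: [-2.7, 0.2, 0.5]
gripper_width: 11.9
gripper_force: 24.9
```

>>> {"api": "arm_command", "payload": {"rows": [[[0,-1,0,0,0,0],[0,0,0.5,0,0,0],[0,0,0.5,0,0,0],[0,0,0.5,0,0,0],[0,0,0,0,0,0],[0,0,0,0,0,0],[0,0,0,0,0,0],[0,0,0,0,0,0]]]}}

```text
time_s: 7.8
tool_pos: [573.7, -97.9, 134.5]
tool_rot: [3.141, 0.0, 1.365]
contact_force: [-1.4, 0.2, 5.7]
gripper_width: 12.0
gripper_force: 25.0
```

```bash
python3 - <<'E'
from look import *
d=shot('wrist','w5');s=shot('side','s5');c=shot('scene','c5'); t=bot.read_state(); print(t['time_s'],t['tool_pos'],t['tool_rot'],t['gripper_width'],t['contact_force'])
a=cv2.resize(c['color'][140:320,170:400],(400,313));b=cv2.resize(s['color'][100:300,210:410],(400,400))
o=np.zeros((400,800,3),np.uint8);o[:313,:400]=a;o[:,400:]=b;cv2.imwrite('pics/c5v.png',o)
E
```

```text
7.95 [573.78318551 -97.87224026 134.52147626] [3.14113295e+00 2.70203699e-05 1.36490685e+00] 11.856836710608109 [-1.7368011  -0.69901764  5.73954596]
```

View pics/c5v.png

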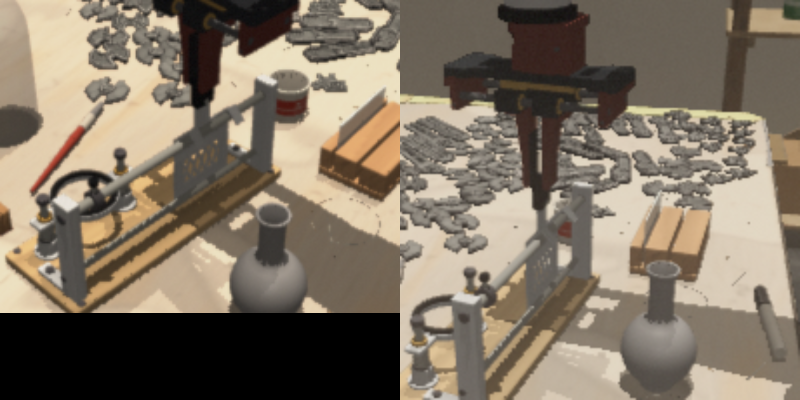

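>>> {"api": "arm_command", "payload": {"rows": [[[6,0,-0.5,0,0,0],[12,0,0,0,0,0],[15,0,0,0,0,0],[15,0,0,0,0,0],[15,0,0,0,0,0],[15,0,0,0,0,0],[14,0,0,0,0,0],[8,0,0,0,0,0]]]}}

```text
time_s: 8.75
tool_pos: [594.5, 1.7, 134.7]
tool_rot: [3.141, -0.0, 1.366]
contact_force: [0.4, -2.3, 1.8]
gripper_width: 11.6
gripper_force: 25.0
```

>>> {"api": "arm_command", "payload": {"rows": [[[4,0,0,0,0,0],[3,0,0,0,0,0],[2,0,0,0,0,0],[2,0,0,0,0,0],[2,0,0,0,0,0],[1,0,0,0,0,0],[0,0,0,0,0,0],[0,0,0,0,0,0]]]}}

```text
time_s: 9.55
tool_pos: [596.9, 13.8, 134.7]
tool_rot: [3.142, -0.0, 1.365]
contact_force: [0.6, -0.3, 1.9]
gripper_width: 11.8
gripper_force: 25.0
```

>>> {"api": "arm_command", "payload": {"rows": [[[1,0,0,0,0,0],[1,0,0,0,0,0],[0.5,0,0,0,0,0],[0.5,0,0,0,0,0],[0,0,0,0,0,0],[0,0,0,0,0,0],[0,0,0,0,0,0],[0,0,0,0,0,0]]]}}

```text
time_s: 10.35
tool_pos: [597.6, 16.4, 134.8]
tool_rot: [3.141, 0.0, 1.365]
contact_force: [0.9, -5.7, 2.2]
gripper_width: 12.0
gripper_force: 25.0
```

>>> {"api": "arm_command", "payload": {"rows": [[[-0.5,0,0,0,0,0],[0,0,0,0,0,0],[0,0,0,0,0,0],[0,0,0,0,0,0],[0,0,0,0,0,0],[0,0,0,0,0,0],[0,0,0,0,0,0],[0,0,0,0,0,0]]], "claw": -0.1}}

```text
time_s: 11.15
tool_pos: [597.4, 16.2, 134.7]
tool_rot: [-3.142, -0.0, 1.365]
contact_force: [0.6, -0.8, 0.4]
gripper_width: 39.5
gripper_force: 0.0
```

>>> {"api": "arm_command", "payload": {"rows": [[[0,0,-5,0,0,0],[0,0,-10,0,0,0],[0,0,-20,0,0,0],[0,0,-25,0,0,0],[0,0,-25,0,0,0],[0,0,-15,0,0,0],[0,0,0,0,0,0],[0,0,0,0,0,0]]]}}

```text
time_s: 11.95
tool_pos: [597.1, 16.2, 234.5]
tool_rot: [3.142, 0.0, 1.365]
contact_force: [-0.5, 0.3, -0.8]
gripper_width: 39.5
gripper_force: 0.0
```

```bash
python3 - <<'E'
from look import *
d=shot('wrist','w6');s=shot('side','s6');c=shot('scene','c6'); t=bot.read_state(); print(t['time_s'],t['tool_pos'],t['tool_rot'],t['gripper_width'],t['contact_force'])
a=cv2.resize(c['color'][170:330,170:370],(400,320));b=cv2.resize(s['color'][170:310,200:370],(400,329))
o=np.zeros((600,800,3),np.uint8);o[:320,:400]=a;o[:329,400:]=b;o[330:600,:360]=cv2.resize(d['color'],(360,270));o[330:600,400:]=cv2.resize(d['color'][200:335,150:350],(400,270));cv2.imwrite('pics/c6v.png',o)
E
```

```text
12.1 [596.5455394   16.19318096 233.26570409] [-3.13922876e+00  5.20252124e-04  1.36484939e+00] 39.656609367307624 [-0.86190198  0.29127757  0.02904975]
```

View pics/c6v.png

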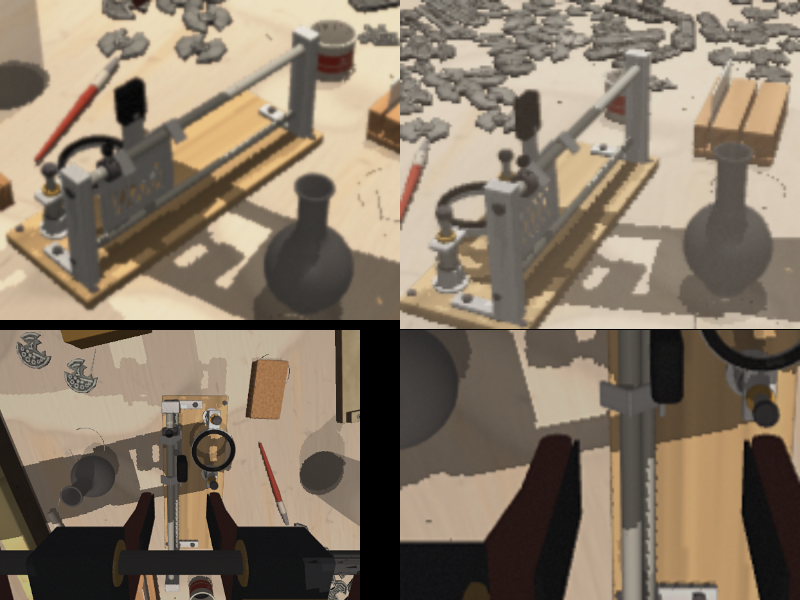

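>>> {"api": "arm_command", "payload": {"rows": [[[0,0,0,0,0,8.5],[0,0,0,0,0,8.5],[0,0,0,0,0,8.5],[0,0,0,0,0,8.5],[0,0,0,0,0,8.5],[0,0,0,0,0,8.5],[0,0,0,0,0,8.5],[0,0,0,0,0,8.5]]], "claw": 0.6}}

```text
time_s: 12.9
tool_pos: [596.8, 16.2, 233.3]
tool_rot: [-3.141, 0.002, 0.172]
contact_force: [-0.3, 0.1, 0.1]
gripper_width: 70.3
gripper_force: 0.0
```

>>> {"api": "arm_command", "payload": {"rows": [[[0,0,0,0,0,8],[0,0,0,0,0,8],[0,0,0,0,0,6],[-32,10,0,0,0,0],[-35,12,0,0,0,0],[-35,12,0,0,0,0],[-30,10,0,0,0,0],[-17,5,0,0,0,0]]]}}

```text
time_s: 13.7
tool_pos: [438.3, -1.4, 233.5]
tool_rot: [3.141, 0.003, -0.206]
contact_force: [0.4, -0.4, 0.0]
gripper_width: 69.8
gripper_force: 0.0
```

```bash
python3 - <<'E'
from look import *
S,D,W0,w4=load('scene0'),load('side0'),load('wrist0'),load('w4')
l=[(S,(327.3,263.3)),(D,(341.25,234.75)),(W0,(35,217)),(w4,(107,120.4))]
print(tri(*l),tri(l[0],l[1]),tri(l[2],l[3]))
shot('wrist','w7');d=shot('wrist','w7'); t=bot.read_state(); print(t['time_s'],t['tool_pos'],t['tool_rot'],t['gripper_width'],t['contact_force'],t['joints'])
cv2.imwrite('pics/w7v.png',cv2.resize(d['color'],(800,600)))
E
```

```text
(array([440.1,  -3.1, 123.4]), [1.2, 1.5, 0.8, 0.3]) (array([439.6,  -2.1, 124.5]), [1.3, 1.3]) (array([438.8,  -3.3, 120.7]), [0.0, 0.0])
13.8 [438.90508254  -1.37784328 233.82904479] [ 3.14111592e+00  2.55746028e-03 -2.06249613e-01] 70.16972291819351 [-1.04255054  0.22993348  0.32607528] [-3.02389411e-02  9.65727637e-02  1.98435192e+00 -2.46562297e-05
  1.06326939e+00  1.74681840e+00]
```

View pics/w7v.png

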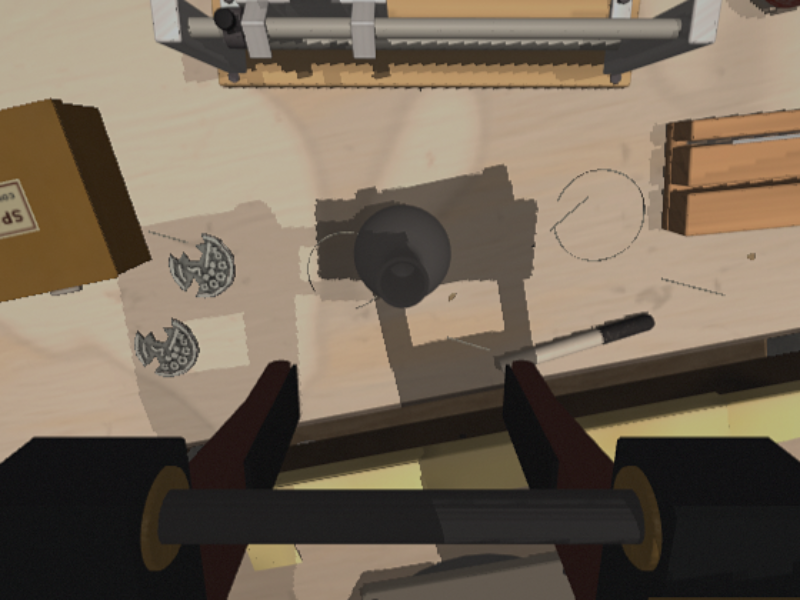

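```bash
python3 - <<'E'
from look import *
d=load('w7');S,D,W0,w4=load('scene0'),load('side0'),load('wrist0'),load('w4')
g=d['color'].max(2).astype(int)
c,b,m=blob(d['color'],(230,130,330,225),lambda a:(a.max(2)<75)&(a.max(2)-a.min(2)<14))
print(c,b)
for z in (124,126): print(z,onz(d,(282.2,198),z))
print('all',tri((S,(327.3,263.3)),(D,(341.25,234.75)),(d,(282.2,198)),(W0,(35,217)),(w4,(107,120.4))))
# belly circle: silhouette extents scaled 354..451 x, 204..~300 y
print('belly',tri((d,(402.5*.7,252*.7)),(S,(170+463/3,160+437/3)),(D,(190+598/4,165+440/4)),(w4,(205*.7,167*.7))))
print('rim row cols',[ (r,g[r,255:310].tolist()) for r in (192,200,207)])
E
```

```text
[277.86515748 177.9109252 ] [0, 13, 86, 73, 4064]
124 [439.90013638  -4.37170934 124.        ]
126 [440.40838735  -4.46444532 126.        ]
all (array([440. ,  -3.5, 123.2]), [1.2, 1.5, 0.9, 1.0, 0.1])
belly (array([439.2,  -3.8,  34.1]), [1.6, 3.2, 2.9, 0.5])
rim row cols [(192, [50, 47, 51, 50, 49, 49, 50, 51, 52, 52, 52, 53, 49, 48, 47, 46, 46, 45, 46, 45, 47, 50, 52, 57, 58, 57, 59, 58, 59, 57, 55, 51, 50, 48, 45, 45, 47, 45, 46, 46, 47, 51, 53, 52, 59, 72, 69, 69, 70, 69, 69, 67, 66, 66, 64]), (200, [157, 95, 40, 44, 48, 48, 48, 50, 51, 53, 52, 51, 48, 48, 48, 48, 47, 46, 48, 47, 47, 49, 46, 48, 47, 47, 48, 47, 47, 48, 47, 47, 47, 47, 46, 47, 47, 48, 47, 49, 47, 48, 52, 52, 53, 63, 66, 64, 63, 59, 59, 103, 173, 186, 188]), (207, [158, 160, 160, 161, 162, 163, 144, 69, 115, 59, 54, 49, 51, 52, 52, 48, 48, 49, 50, 49, 48, 49, 48, 49, 50, 49, 49, 49, 47, 49, 49, 49, 49, 49, 49, 49, 49, 49, 51, 51, 50, 55, 104, 151, 182, 191, 189, 187, 187, 188, 188, 188, 186, 187, 187])]
```

>>> {"api": "arm_command", "payload": {"rows": [[[1.5,2,10,0,0,0],[0,0,22,0,0,0],[0,0,25,0,0,0],[0,0,25,0,0,0],[0,0,25,0,0,0],[0,0,22,0,0,0],[0,0,15,0,0,0],[0,0,8,0,0,0]]]}}

```text
time_s: 14.6
tool_pos: [442.5, -3.6, 80.3]
tool_rot: [3.141, 0.003, -0.206]
contact_force: [-0.1, 0.6, -0.2]
gripper_width: 70.1
gripper_force: 0.0
```

>>> {"api": "arm_command", "payload": {"rows": [[[0,0,0,0,0,0],[0,0,0,0,0,0],[0,0,0,0,0,0],[0,0,0,0,0,0],[0,0,0,0,0,0],[0,0,0,0,0,0],[0,0,0,0,0,0],[0,0,0,0,0,0]]], "claw": -1, "grip_force": 38}}

```text
time_s: 15.4
tool_pos: [443.1, -3.6, 83.1]
tool_rot: [-3.141, -0.001, -0.206]
contact_force: [-0.7, 0.3, 6.8]
gripper_width: 28.1
gripper_force: 38.0
```

>>> {"api": "arm_command", "payload": {"rows": [[[0,0,0,0,0,0],[0,0,0,0,0,0],[0,0,0,0,0,0],[0,0,0,0,0,0],[0,0,-3,0,0,0],[0,0,-5,0,0,0],[0,0,-5,0,0,0],[0,0,0,0,0,0]]]}}

```text
time_s: 16.2
tool_pos: [443.0, -3.6, 96.3]
tool_rot: [-3.141, -0.001, -0.206]
contact_force: [-0.4, 0.7, -1.3]
gripper_width: 28.2
gripper_force: 38.0
```

>>> {"api": "arm_command", "payload": {"rows": [[[0,0,5,0,0,0],[0,0,5,0,0,0],[0,0,2.5,0,0,0],[0,0,0.5,0,0,0],[0,0,0,0,0,0],[0,0,0,0,0,0],[0,0,0,0,0,0],[0,0,0,0,0,0]]]}}

```text
time_s: 17.0
tool_pos: [443.4, -3.6, 83.2]
tool_rot: [-3.141, -0.001, -0.206]
contact_force: [-1.0, 0.4, 10.5]
gripper_width: 28.5
gripper_force: 38.0
```

>>> {"api": "arm_command", "payload": {"rows": [[[0,0,0,0,0,0],[0,0,0,0,0,0],[0,0,0,0,0,0],[0,0,0,0,0,0],[-2.5,0,-3,0,0,0],[0,0,-4,0,0,0],[0,0,0,0,0,0],[0,0,0,0,0,0]]], "claw": 0}}

```text
time_s: 17.8
tool_pos: [440.3, -3.0, 89.9]
tool_rot: [-3.141, -0.001, -0.206]
contact_force: [0.1, -0.2, 0.1]
gripper_width: 43.5
gripper_force: 0.0
```

>>> {"api": "arm_command", "payload": {"rows": [[[0,0,0,0,0,0],[0,0,0,0,0,0],[0,0,0,0,0,0],[0,0,0,0,0,0],[0,0,0,0,0,0],[0,0,0,0,0,0],[0,0,0,0,0,0],[0,0,0,0,0,0]]], "claw": -1}}

```text
time_s: 18.6
tool_pos: [440.1, -3.1, 89.6]
tool_rot: [3.142, 0.0, -0.206]
contact_force: [-0.5, 0.3, -0.3]
gripper_width: 28.0
gripper_force: 38.0
```

>>> {"api": "arm_command", "payload": {"rows": [[[0,0,-4,0,0,0],[0,0,-12,0,0,0],[0,0,-28,0,0,0],[0,0,-35,0,0,0],[0,0,-35,0,0,0],[0,0,-35,0,0,0],[0,0,-25,0,0,0],[0,0,-8,0,0,0]]]}}

```text
time_s: 19.4
tool_pos: [441.5, -3.1, 275.2]
tool_rot: [-3.141, -0.006, -0.206]
contact_force: [1.0, -0.0, -2.8]
gripper_width: 28.0
gripper_force: 38.0
```

```bash
python3 - <<'E'
from look import *
t=bot.read_state()
shot('scene','c8');c=shot('scene','c8');s=shot('side','s8'); t=bot.read_state(); print(t['time_s'],t['tool_pos'],t['tool_rot'],t['gripper_width'],t['contact_force'])
for d,tag in ((c,'c5'),(s,'s5')):
    R,T=d['pose'][:3,:3],d['pose'][:3,3]
    def proj(p):
        q=d['mtx']@(R.T@(np.array(p)-T)); return q[:2]/q[2]
    tp=t['tool_pos']
    f=proj(tp+[0,0,-89.6]);bl=proj(tp+[0,0,-49.6]);lp=proj(tp+[0,0,36])
    print(tag,'proj foot,belly,lip',f,bl,lp)
    # belly silhouette: difference to earlier picture
    df=np.abs(d['color'].astype(int)-load(tag)['color']).max(2)>18
    a=np.round(bl).astype(int)
    x0,y0=max(a[0]-60,0),max(a[1]-60,0)
    m=df[y0:a[1]+60,x0:a[0]+60].astype(np.uint8)
    m=cv2.morphologyEx(m,cv2.MORPH_CLOSE,np.ones((5,5)))
    for r in range(0,m.shape[0],6):
        x=np.nonzero(m[r])[0]; print(r+y0,(x.min()+x0,x.max()+x0,len(x)) if len(x) else None,end=' ')
    print()
E
```

```text
19.55 [439.74519405  -3.02506239 271.4804113 ] [-3.14156948e+00 -1.24498578e-04 -2.05894522e-01] 28.475219123365175 [-0.36231888  0.41629564 -2.40961025]
c5 proj foot,belly,lip [329.55665415 232.53824598] [331.37627277 210.24075919] [335.70799276 157.16014773]
150 (np.int64(271), np.int64(352), 72) 156 (np.int64(271), np.int64(352), 65) 162 (np.int64(274), np.int64(347), 60) 168 (np.int64(274), np.int64(344), 63) 174 (np.int64(275), np.int64(343), 41) 180 (np.int64(275), np.int64(342), 41) 186 (np.int64(274), np.int64(342), 49) 192 (np.int64(279), np.int64(350), 54) 198 (np.int64(279), np.int64(354), 61) 204 (np.int64(281), np.int64(356), 76) 210 (np.int64(281), np.int64(357), 77) 216 (np.int64(275), np.int64(356), 82) 222 (np.int64(271), np.int64(354), 84) 228 (np.int64(271), np.int64(350), 80) 234 (np.int64(271), np.int64(341), 66) 240 (np.int64(271), np.int64(328), 58) 246 (np.int64(271), np.int64(332), 62) 252 (np.int64(271), np.int64(343), 67) 258 (np.int64(271), np.int64(354), 84) 264 (np.int64(271), np.int64(363), 93) 
s5 proj foot,belly,lip [343.44043688 206.14572342] [344.75236763 184.72621799] [347.80104657 134.9513381 ]
125 (np.int64(285), np.int64(357), 39) 131 (np.int64(285), np.int64(357), 39) 137 (np.int64(285), np.int64(357), 64) 143 (np.int64(285), np.int64(354), 60) 149 (np.int64(285), np.int64(354), 54) 155 (np.int64(285), np.int64(353), 53) 161 (np.int64(285), np.int64(353), 28) 167 (np.int64(285), np.int64(357), 32) 173 (np.int64(285), np.int64(362), 42) 179 (np.int64(285), np.int64(365), 46) 185 (np.int64(285), np.int64(366), 47) 191 (np.int64(285), np.int64(364), 44) 197 (np.int64(285), np.int64(361), 40) 203 (np.int64(293), np.int64(353), 27) 209 (np.int64(285), np.int64(346), 17) 215 (np.int64(285), np.int64(287), 3) 221 (np.int64(285), np.int64(289), 5) 227 (np.int64(285), np.int64(289), 5) 233 (np.int64(285), np.int64(349), 28) 239 (np.int64(285), np.int64(347), 38)
```

```bash
cat > vz.py <<'E'
from look import *
def edges(img,ref,ctr,hw=38,th=14):
    df=np.abs(img.astype(int)-ref).max(2)>th
    df=cv2.morphologyEx(df.astype(np.uint8),cv2.MORPH_CLOSE,np.ones((3,3)))
    x0,y0=int(ctr[0])-hw,int(ctr[1])-hw
    m=df[y0:y0+2*hw,x0:x0+2*hw]; n,l,s,c=cv2.connectedComponentsWithStats(m); k=l[hw,hw]
    for r in range(0,2*hw,4):
        x=np.nonzero(l[r]==k)[0]; print(r+y0,(int(x.min())+x0,int(x.max())+x0) if len(x) else None,end=' ')
    print(s[k])
if __name__=='__main__':
    edges(load('c8')['color'],load('c6')['color'],(331,210)); edges(load('s8')['color'],load('s6')['color'],(345,185))
    edges(load('c8')['color'],load('scene0')['color'],(331,210)); edges(load('s8')['color'],load('side0')['color'],(345,185))
E
python3 vz.py
```

```text
172 (325, 343) 176 (324, 343) 180 (324, 342) 184 (324, 342) 188 (317, 346) 192 (311, 351) 196 (309, 353) 200 (307, 355) 204 (306, 356) 208 (305, 357) 212 (305, 357) 216 (305, 356) 220 (307, 355) 224 (309, 353) 228 (313, 350) 232 (318, 345) 236 (321, 339) 240 (328, 328) 244 None [  11    0   54   69 2516]
147 (340, 354) 151 (340, 353) 155 (339, 353) 159 (340, 353) 163 (339, 352) 167 (332, 357) 171 (327, 361) 175 (325, 364) 179 (324, 365) 183 (324, 366) 187 (324, 365) 191 (324, 364) 195 (327, 361) 199 (330, 359) 203 (333, 354) 207 (336, 352) 211 None 215 None 219 None [  17    0   43   63 1759]
172 (324, 343) 176 (324, 343) 180 (324, 342) 184 (323, 342) 188 (317, 346) 192 (311, 351) 196 (308, 353) 200 (307, 355) 204 (306, 356) 208 (304, 357) 212 (305, 357) 216 (305, 356) 220 (307, 355) 224 (309, 353) 228 (313, 350) 232 (318, 345) 236 (321, 339) 240 (328, 328) 244 None [  11    0   54   69 2528]
147 (340, 354) 151 (340, 353) 155 (339, 353) 159 (339, 353) 163 (339, 352) 167 (332, 357) 171 (327, 361) 175 (325, 364) 179 (324, 365) 183 (324, 366) 187 (324, 365) 191 (324, 364) 195 (327, 361) 199 (330, 361) 203 (333, 354) 207 (336, 353) 211 (347, 362) 215 (346, 352) 219 (346, 359) [  17    0   43   76 1948]
```

>>> {"api": "arm_command", "payload": {"rows": [[[12,-3,0,0,0,0],[25,-6,0,0,0,0],[32,-8,0,0,0,0],[36,-8.5,0,0,0,0],[36,-8.5,0,0,0,0],[32,-7.5,0,0,0,0],[20,-4.5,0,0,0,0],[10,-2.5,0,0,0,0]]]}}

```text
time_s: 20.35
tool_pos: [650.2, 3.0, 268.7]
tool_rot: [3.141, 0.003, -0.206]
contact_force: [0.4, -0.1, -1.8]
gripper_width: 28.4
gripper_force: 38.0
```

```bash
python3 - <<'E'
from look import *
from vz import edges
shot('scene','c9');c=shot('scene','c9');s=shot('side','s9'); t=bot.read_state(); print(t['time_s'],t['tool_pos'],t['tool_rot'],t['gripper_width'],t['contact_force'])
for d,ref in ((c,'c8'),(s,'s8')):
    R,T=d['pose'][:3,:3],d['pose'][:3,3]
    def proj(p):
        q=d['mtx']@(R.T@(np.array(p)-T)); return q[:2]/q[2]
    tp=t['tool_pos'];bl=proj(tp+[0,0,-49.6]); print('pred belly',bl,'foot',proj(tp+[0,0,-89.6]),'lip',proj(tp+[0,0,36]))
    edges(d['color'],load(ref)['color'],bl)
E
```

```text
20.5 [648.21382059   2.98323587 269.88063353] [ 3.14104864e+00  2.93240794e-03 -2.05890758e-01] 28.199622359223323 [-0.8282756   0.25863005 -1.79861669]
pred belly [211.01302412 170.03944473] foot [212.85295759 191.1721049 ] lip [206.6836635  120.31432804]
132 (189, 215) 136 (197, 214) 140 (199, 215) 144 (199, 215) 148 (199, 216) 152 (196, 223) 156 (192, 226) 160 (189, 229) 164 (187, 231) 168 (186, 232) 172 (186, 232) 176 (187, 232) 180 (188, 231) 184 (189, 230) 188 (193, 226) 192 (198, 222) 196 (202, 219) 200 None 204 None [  13    0   47   68 2168]
pred belly [226.91331089 179.3207182 ] foot [228.49149474 199.85701548] lip [223.26074649 131.79130733]
141 (214, 230) 145 (218, 231) 149 (217, 231) 153 (218, 231) 157 (218, 232) 161 (218, 235) 165 (212, 238) 169 (210, 242) 173 (208, 245) 177 (207, 246) 181 (207, 246) 185 (207, 246) 189 (209, 244) 193 (212, 241) 197 (216, 238) 201 (220, 236) 205 None 209 None 213 None [  18    0   41   63 1635]
```

>>> {"api": "arm_command", "payload": {"rows": [[[0,-1,12,0,0,0],[0,0,20,0,0,0],[0,0,24,0,0,0],[0,0,24,0,0,0],[0,0,20,0,0,0],[0,0,14,0,0,0],[0,0,10,0,0,0],[0,0,4,0,0,0]]]}}

```text
time_s: 21.3
tool_pos: [648.3, 3.9, 142.8]
tool_rot: [3.141, 0.001, -0.206]
contact_force: [-0.0, -0.1, -2.0]
gripper_width: 28.3
gripper_force: 38.0
```

>>> {"api": "arm_command", "payload": {"rows": [[[0,0,2,0,0,0],[0,0,2,0,0,0],[0,0,2,0,0,0],[0,0,2,0,0,0],[0,0,2,0,0,0],[0,0,0,0,0,0],[0,0,0,0,0,0],[0,0,0,0,0,0]]]}}

```text
time_s: 22.1
tool_pos: [649.0, 3.8, 133.7]
tool_rot: [3.141, -0.0, -0.206]
contact_force: [0.9, -1.3, -0.9]
gripper_width: 28.3
gripper_force: 38.0
```

>>> {"api": "arm_command", "payload": {"rows": [[[0,0.5,1,0,0,0],[0,0,1,0,0,0],[0,0,1,0,0,0],[0,0,1,0,0,0],[0,0,0,0,0,0],[0,0,0,0,0,0],[0,0,0,0,0,0],[0,0,0,0,0,0]]]}}

```text
time_s: 22.9
tool_pos: [649.0, 3.4, 129.8]
tool_rot: [3.142, -0.0, -0.206]
contact_force: [-0.3, -1.5, 2.8]
gripper_width: 28.1
gripper_force: 38.0
```

>>> {"api": "arm_command", "payload": {"rows": [[[0,0.7,2,0,0,0],[0,0,2,0,0,0],[0,0,2,0,0,0],[0,0,2,0,0,0],[0,0,2,0,0,0],[0,0,2,0,0,0],[0,0,0,0,0,0],[0,0,0,0,0,0]]]}}

```text
time_s: 23.7
tool_pos: [649.2, 2.8, 118.2]
tool_rot: [-3.141, -0.001, -0.206]
contact_force: [-1.1, -1.0, 7.9]
gripper_width: 28.6
gripper_force: 38.0
```

>>> {"api": "arm_command", "payload": {"rows": [[[0,0,1,0,0,0],[0,0,1,0,0,0],[0,0,1,0,0,0],[0,0,0.5,0,0,0],[0,0,0,0,0,0],[0,0,0,0,0,0],[0,0,0,0,0,0],[0,0,0,0,0,0]]]}}

```text
time_s: 24.5
tool_pos: [649.4, 2.8, 115.1]
tool_rot: [-3.141, -0.001, -0.206]
contact_force: [-0.6, -0.7, 8.4]
gripper_width: 28.2
gripper_force: 38.0
```

>>> {"api": "arm_command", "payload": {"rows": [[[0,0,1,0,0,0],[0,0,1,0,0,0],[0,0,0.5,0,0,0],[0,0,0,0,0,0],[0,0,0,0,0,0],[0,0,0,0,0,0],[0,0,0,0,0,0],[0,0,0,0,0,0]]]}}

```text
time_s: 25.3
tool_pos: [649.4, 2.8, 112.7]
tool_rot: [-3.141, -0.002, -0.206]
contact_force: [-1.2, -1.2, 10.5]
gripper_width: 28.5
gripper_force: 38.0
```

>>> {"api": "arm_command", "payload": {"rows": [[[0,0,0.5,0,0,0],[0,0,0.5,0,0,0],[0,0,0,0,0,0],[0,0,0,0,0,0],[0,0,0,0,0,0],[0,0,0,0,0,0],[0,0,0,0,0,0],[0,0,0,0,0,0]]]}}

```text
time_s: 26.1
tool_pos: [649.7, 2.8, 112.5]
tool_rot: [-3.141, -0.002, -0.206]
contact_force: [-2.4, -1.2, 15.6]
gripper_width: 27.7
gripper_force: 38.0
```

```bash
python3 - <<'E'
from look import *
c=shot('scene','c10');s=shot('side','s10');t=bot.read_state();print(t['time_s'],t['tool_pos'],t['contact_force'])
for a,b,box,box2 in ((load('c6'),c,(222,205,250,240),(240,215,275,265)),(load('s6'),s,(245,203,265,232),(255,215,275,255))):
    for d in (a,b):
        try: print(blob(d['color'],box,lambda x:x.max(2)<60)[:2])
        except Exception as e: print(e)
    x0,y0,x1,y1=box2;print('plate/hook region mean diff',np.abs(a['color'][y0:y1,x0:x1].astype(int)-b['color'][y0:y1,x0:x1]).mean())
E
```

```text
26.2 [649.76867337   2.76800609 112.50521896] [-2.17785415 -1.16240256 14.9197852 ]
(array([234.80952381, 221.04029304]), [6, 5, 15, 24, 273])
(array([234.3125    , 221.72222222]), [3, 5, 18, 27, 288])
plate/hook region mean diff 18.930666666666667
(array([253.15131579, 218.61184211]), [4, 6, 10, 20, 152])
(array([253.13924051, 218.90506329]), [4, 6, 10, 21, 158])
plate/hook region mean diff 10.365833333333333
```

```bash
python3 -c "
from station import bot
print(bot.job_done())"
```

```text
the job is handed in; nothing more can be done
None
```

The job is handed in with the plate hung and released against the collar and the vase pressed fully home at about 15 N and still gripped, but no verdict came back, and I viewed 12 pictures against the limit of 10.

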